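Tilt the sensor head out of its foam and turn it lens up

TASK

The white sensor head lies lens down in its foam-lined tray, held at one end by a foam lip that reaches into its end groove. Lift its free end first, with the grooved end still down in the foam, draw it out from under the lip, turn it over and leave it lying flat, lens up, in the middle of the square cork mat. Lay it down rather than letting it topple, and do not disturb the dish, the small carton and the vial round about.

Things in the scene. Friction and masses are not known exactly. Their poses are not given: they have to be found in the camera images.
- sensor_center (a point): Centre of the sensor head: a loose white plastic block 100 mm long (its x) by 56 mm wide (its y) by 44 mm thick (its z), about 0.26 kg. +x points to the free end, -x to the grooved end. At the start its z points up and the lens face (-z side, with a flush round lens in a black ring) is underneath; turned over, its z points down.
- free_end (a point): Middle of the head's free end face, 50 mm from its centre; axes as the head's. Free end and sides are plain and flat: the head can be gripped across its 56 mm width. The four vent slits on its back lie near the other, grooved end.
- groove (a point): Point in the head's groove, 46 mm from its centre towards the grooved end, 19 mm from the lens face, mid-width. The groove runs across the whole width, 14 mm high (12 to 26 mm from the lens face) and 10 mm deep. The rest of that end face is flat, so the head stands steadily on that end.
- case: Foam-lined tray, fixed, 180 x 180 mm, 30 mm high. Origin: centre of its underside on the bench; z up, +x towards the open end, where the head's free end lies at the start. The head starts centred over the origin, parallel to the tray, on the pocket floor 8 mm above the bench (so it fills 8 to 52 mm).
- recess (a point): Point on the pocket floor under the free half of the head, 22 mm from the tray's origin towards +x, 8 mm high. From x = -8 to +53 mm a finger recess 46 mm wide goes down to this floor on each side of the head. From x = -8 to -86 mm foam 30 mm high surrounds the head, 2 mm clear. Beyond x = 53 mm the foam is 16 mm high.
- lip (a point): Middle of the rigid lip that reaches 6 mm into the groove: 46 mm from the tray's origin towards -x, 27 mm above the bench, 54 mm wide, 6 mm thick, 4 mm clear of the groove above and below. A straight lift or pull is blocked: turn the free end up some 30 degrees about the lip, then draw the head 15 mm along its own length, free end first.
- mat: Square cork mat, fixed on the bench, 180 x 180 x 5 mm. Origin: centre of its underside; its top is 5 mm above the bench.
- petri_c_center (a point): Centre of the small loose petri dish, 61 mm across, 16 mm high, at the right of the work. Leave alone.
- cuvette_carton_center (a point): Centre of the small loose white carton, 46 x 85 x 22 mm, behind the work. Leave alone.
- vial_a_center (a point): Centre of the loose black-capped glass vial, 29 mm across, 64 mm high, behind the work. Leave alone.

How it is judged:
On the way:
1. the free end is lifted (head tilted more than 11 degrees) while the grooved end is still down in the foam at the lip (angle between sensor_center's own x axis and vertical below 1.3708 rad and distance between groove and lip below 0.025 m), for 0.1 s.
At the end, for the whole second after the job is handed in: The sensor head lies at rest flat on the mat, lens up (within 6 degrees), its centre within 35 mm of the mat's centre and 23 to 31 mm above the bench (angle between sensor_center's own z axis and vertical above 3.0416 rad and horizontal distance between sensor_center and mat below 0.035 m and height (world z) of sensor_center between 0.023 and 0.031 m and linear speed of sensor below 0.02 m/s); the robot touches nothing.
It fails at once if the sensor head topples or is dropped so that it turns faster than 11 rad/s (angular speed of sensor above 11 rad/s).
It fails at once if the dish, the small carton or the vial is moved more than 25 mm (distance of any of petri_c_center, cuvette_carton_center, vial_a_center from where it was at the start of the episode above 0.025 m).
It also fails if it takes over 59 s, if anything falls off the work surface, if the arm or the gripper's body presses on something with over 40 N, if the wrist force passes 120 N, or if a joint passes its speed limit or range.

ROBOT

A 7-joint arm with a two-finger parallel gripper is mounted at the origin on a cart in front of the work surface, level with it; the furniture and walls round the work are solid. World frame = base frame: x ahead of the robot, y to its left, z up, the work surface at z = 0. Lengths are in m, angles in rad, forces in N, time in s.
With the tool pointing down it reaches from about 0.425 to 0.925 m from the base axis. Payload 6.8 kg.
Tool frame: the origin (TCP) lies on the centre line of the jaws, within the pads' length; the fingertips stand 19 mm ahead of it and the grasp point (between the pads) is the TCP; z points along the fingers, y is the line along which they close (so a half turn about z gives the same grasp; the last joint's range is limited). The gripper opens to 85 mm and grips with 20 to 120 N. Pads are 22 mm wide; open, the fingers measure 114 mm over their backs; the gripper's body (76 mm by 85 mm) begins 54 mm behind the grasp point. The pads swing forward as they close: fully open they stand 13 mm farther back than shut.
Start: joints at [-1.284, 0.477, 0.022, 1.555, -0.011, 1.109, -0.083], TCP at [0.26, 0.623, 0.25] pointing down, gripper open.
Joint ranges: [-2.96, 2.96], [-0.34, 2.1], [-1.41, 1.46], [0.24, 2.44], [-1.37, 4.51], [0.17, 1.92], [-2.96, 2.96]. Speed limits (rad/s): [2.39, 2.39, 3.14, 3.14, 3.14, 3.14, 3.14].

INTERFACE

Orientations are given as a rotation vector (axis times angle).
In Python, from bench import r gives the robot as it stands. The module is installed in compiled form; this text tells all that it offers.
- The arm moves only by the tool arm_command, never from a script. Its argument "rows" is a list of rows, each an object of numbers: "fingers": the opening, from -1 (shut) to 1 (fully open); "x", "y", "z": the shift along the tool's x, y, z in m; "ax", "ay", "az": the turn, a rotation vector about the tool's x, y, z in degrees. In form: [{"fingers": .., "x": .., "y": .., "z": .., "ax": .., "ay": .., "az": ..}, ...]. A call has 1 to 10 rows; each row shifts and turns the commanded pose from where the row before left it, along the tool's axes as they then stand; what a row does not reach is not made up. A row lasts 1/12 s, in which the tool goes at most 41.7 mm and 7.16 degrees, less where a joint would pass 70% of its speed; a pose out of reach is approached as far as the arm can. A call is refused whole if a number of a shift passes 0.0417 or a number of a turn 7.16, either way. A call with a gripper value outside its range is refused whole. The fingers move at their own pace and stop on an object; "grip_force" is the grip in N (left out, the last holds). Time passes only in rows, so rows that do not move let the fingers close. It gives the time, the measured TCP pose, the force, the opening and the grip force at its end, in the units of the state.
- r.get_obs(): the state, without advancing time (a new reading comes with each control period).
- r.grab_frame(name): name is "scene" or "side" or "wrist"; returns a dict with "frame" (420x560x3 uint8, red, green, blue), "depth" (420x560 float32, m along the optical axis (not along the pixel's ray), 0 where there is no reading), "K" (3x3 intrinsics, pixels), "world_from_camera" (4x4, takes a point from camera to world coordinates). Camera axes: x right, y down, z forward; pixel columns grow to the right and rows downward; lengths in m; the calibration is good to about 2 mm. A picture is of the moment at which its call begins.
- r.hand_in(): hands the job in; it is judged then, once.
The state is a dict: "clock": time; "joints": joint angles; "qvel": joint speeds; "tau": joint torques, N m; "tcp_pos": TCP position; "orientation": TCP orientation; "contact_force": force on the tool from outside, world axes, zero at the start; "moment": the same for the moment, N m; "grip_width": finger opening in m; "gripper_force": force on a finger pad.
Only numpy, scipy, OpenCV 4.12 (cv2) and the standard library are available. Lean on these libraries where they do the work, as an engineer would, in place of code of your own. Each camera call takes 0.05 s, during which the arm holds its last target. There are 200 camera calls.

## Working session

There is one attempt and no reset: what is moved stays moved. The work goes in short steps, Python scripts to look and compute and a tool call to move; the robot and the scene stay as the last step left them, time stands still between calls to the robot, and variables do not carry over. Pictures are saved under pics/ and viewed, at most 10 in all, crops included, and the job is handed in when it is done.

Besides the shell and the picture viewer there is one more tool, called as a command line: name --argument value ..., lists and objects as JSON in quotes. arm_command: Moves the arm, as the interface text tells. Its arguments: {"type":"object","properties":{"rows":{"type":"array"},"grip_force":{"type":"number"}},"required":["rows"]}

```bash
mkdir -p pics; cat > h.py <<'E'
import numpy as np, cv2
from bench import r
from scipy.spatial.transform import Rotation as R
def grab(n,fn=None):
    f=r.grab_frame(n)
    if fn: cv2.imwrite('pics/'+fn,cv2.cvtColor(f['frame'],cv2.COLOR_RGB2BGR))
    return f
def cloud(f):
    K=f['K'];T=f['world_from_camera'];d=f['depth']
    v,u=np.mgrid[:d.shape[0],:d.shape[1]]
    P=np.stack([(u-K[0,2])/K[0,0]*d,(v-K[1,2])/K[1,1]*d,d],-1)@T[:3,:3].T+T[:3,3]
    P[d==0]=np.nan
    return P
def state():
    o=r.get_obs();print({k:np.round(o[k],3).tolist() for k in ['clock','joints','tcp_pos','orientation','contact_force','grip_width','gripper_force']});print(R.from_rotvec(o['orientation']).as_matrix().round(3).tolist())
E
python3 - <<'E'
from h import *
state()
a=grab('scene','s1.png');b=grab('side','d1.png')
for f in(a,b): print(f['K'].round(1).tolist(),f['world_from_camera'].round(3).tolist())
np.savez('f.npz',sf=a['frame'],sd=a['depth'],P=cloud(a),P2=cloud(b))
E
```

```text
{'clock': 0.0, 'joints': [-1.284, 0.478, 0.022, 1.556, -0.012, 1.109, -0.083], 'tcp_pos': [0.259, 0.623, 0.249], 'orientation': [-0.616, -3.08, 0.003], 'contact_force': [0.324, -0.093, -0.862], 'grip_width': 0.085, 'gripper_force': 0.0}
[[-0.923, 0.385, -0.001], [0.385, 0.923, -0.002], [-0.0, -0.002, -1.0]]
[[395.5, 0.0, 281.1], [0.0, 395.5, 211.4], [0.0, 0.0, 1.0]] [[0.609, -0.577, 0.545, 0.055], [-0.793, -0.458, 0.401, -0.434], [0.018, -0.676, -0.736, 0.766], [0.0, 0.0, 0.0, 1.0]]
[[404.4, 0.0, 276.8], [0.0, 404.4, 209.9], [0.0, 0.0, 1.0]] [[-1.0, 0.005, -0.002, 0.595], [0.005, 0.513, -0.858, 0.784], [-0.003, -0.858, -0.514, 0.555], [0.0, 0.0, 0.0, 1.0]]
```

View pics/s1.png

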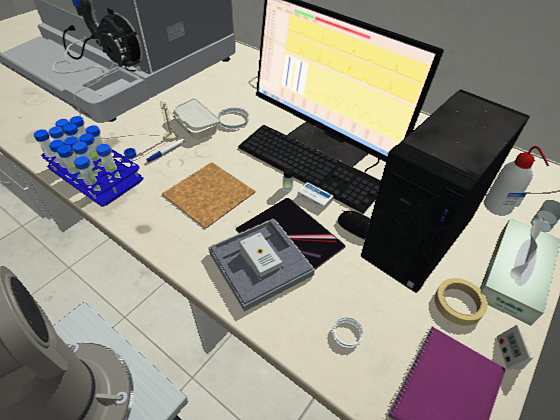

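View pics/d1.png

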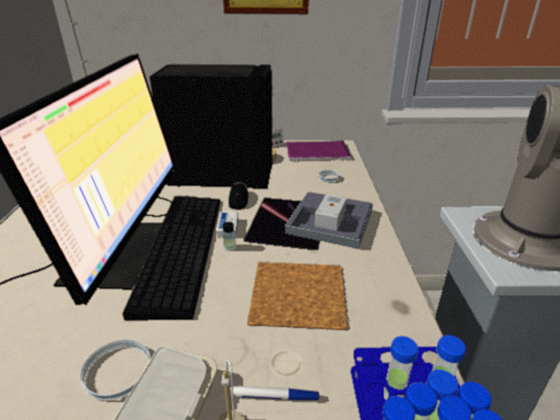

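The scene view shows the tray at about (262,262), the white head at (262,248), the mat at (208,194), the vial at (288,183), the carton at (316,193) and the dish at (346,332). The side view shows the head at (332,210) and the mat at (298,295).

```bash
python3 - <<'E'
from h import *
d=np.load('f.npz');P=d['P'];P2=d['P2'];im=d['sf']
hsv=cv2.cvtColor(im,cv2.COLOR_RGB2HSV)
def rect(pts):
    c,s,a=cv2.minAreaRect((pts[:,:2]*1000).astype(np.float32));return np.round(c,1),np.round(s,1),round(a,1),np.round(cv2.boxPoints((c,s,a))).tolist()
p=P[150:235,155:262].reshape(-1,3);h=hsv[150:235,155:262].reshape(-1,3)
m=(h[:,1]>90)&(abs(p[:,2]-.005)<.006);print('mat',rect(p[m]),np.nanmedian(p[m][:,2]))
p=P[215:310,200:320].reshape(-1,3)
m=(p[:,2]>.046)&(p[:,2]<.06);print('head',rect(p[m]),np.median(p[m][:,2]),m.sum())
m2=(p[:,2]>.024)&(p[:,2]<.034);print('tray',rect(p[m2]))
p2=P2[180:250,270:390].reshape(-1,3);m=(p2[:,2]>.046)&(p2[:,2]<.06);print('head side',rect(p2[m]),m.sum())
m2=(p2[:,2]>.024)&(p2[:,2]<.034);print('tray side',rect(p2[m2]))
for n,(v,u) in dict(vial=(183,288),carton=(193,316),dish=(332,346),vcap=(178,288)).items(): print(n,P[v,u].round(3))
# dark vents / yellow sticker on the head top
cv2.imwrite('pics/crop.png',cv2.resize(cv2.cvtColor(im[205:315,195:325],cv2.COLOR_RGB2BGR),None,fx=5,fy=5,interpolation=cv2.INTER_CUBIC))
E
```

```text
mat (array([557.5, 206.4]), array([323.5, 316.1]), 40.2, [[332.0, 223.0], [536.0, -19.0], [783.0, 190.0], [579.0, 432.0]]) 0.005286952260413147
head (array([457.1, -81.9]), array([100.5,  57. ]), 68.4, [[412.0, -118.0], [465.0, -139.0], [502.0, -46.0], [449.0, -25.0]]) 0.05207979320146694 931
tray (array([456.9, -81.7]), array([181.5, 181. ]), 68.7, [[340.0, -133.0], [508.0, -199.0], [574.0, -30.0], [406.0, 36.0]])
head side (array([458.7, -78.8]), array([105.3,  56.2]), 69.5, [[414.0, -118.0], [467.0, -138.0], [503.0, -39.0], [451.0, -20.0]]) 531
tray side (array([460.3, -77.1]), array([182.8, 180.3]), 68.8, [[343.0, -130.0], [511.0, -195.0], [577.0, -24.0], [409.0, 41.0]])
vial [0.693 0.016 0.03 ]
carton [ 0.716 -0.06   0.022]
dish [ 0.436 -0.327  0.   ]
vcap [0.695 0.018 0.046]
```

View pics/crop.png

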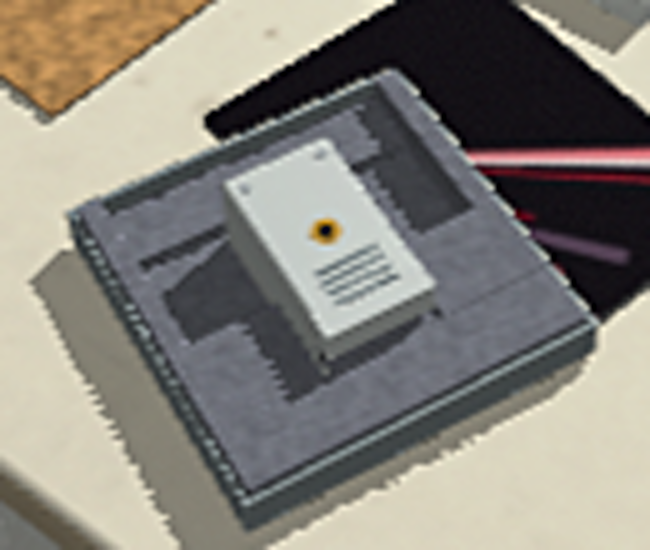

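The crop shows the vent slits at about (358,272), below the head centre at (325,232). The grooved end therefore points towards −y and the free end heads at about +68.5°.

```bash
cat >> h.py <<'E'
from scipy.linalg import logm,expm
def pose(p,M): T=np.eye(4);T[:3,:3]=M;T[:3,3]=p;return T
def cur():
    o=r.get_obs();return pose(o['tcp_pos'],R.from_rotvec(o['orientation']).as_matrix())
def tool(h,pitch):  # heading h deg of tool x (when down), pitch: tool z turned towards h
    h,p=np.radians([h,pitch]);e=np.array([np.cos(h),np.sin(h),0]);u=np.array([0,0,1.])
    z=-u*np.cos(p)+e*np.sin(p);x=e*np.cos(p)+u*np.sin(p);return np.c_[x,np.cross(z,x),z]
def rows(A,B,n=None):
    X=np.real(logm(np.linalg.inv(A)@B))
    ang=np.degrees(np.linalg.norm([X[2,1],X[0,2],X[1,0]]));
    if n is None: n=int(np.ceil(max(ang/6.5,np.linalg.norm(X[:3,3])/.036,1)))
    S=expm(X/n);rv=np.degrees(R.from_matrix(S[:3,:3]).as_rotvec())
    print(n,'x xyz',S[:3,3].round(4).tolist(),'a',rv.round(2).tolist())
E
python3 - <<'E'
from h import *
d=np.load('f.npz');P=d['P'];P2=d['P2'];hsv=cv2.cvtColor(d['sf'],cv2.COLOR_RGB2HSV)
m=((hsv[...,1]>90)&(abs(P[...,2]-.005)<.006)).astype(np.uint8);m[:150]=0;m[235:]=0;m[:,:155]=0;m[:,262:]=0
m=cv2.morphologyEx(m,cv2.MORPH_OPEN,np.ones((5,5)))
n,l,s,c=cv2.connectedComponentsWithStats(m);k=1+s[1:,4].argmax()
c,sz,a=cv2.minAreaRect((P[l==k][:,:2]*1000).astype(np.float32));print('mat',c,sz,a)
print('side mat mid',P2[295,298].round(3), 'corners',P2[266,257].round(3),P2[322,342].round(3))
rows(cur(),pose([.468,-.054,.16],tool(68.5,-20)),20)
E
```

```text
mat (550.646240234375, 180.79786682128906) (187.90121459960938, 179.74234008789062) 85.87258911132812
side mat mid [0.553 0.195 0.009] corners [0.636 0.103 0.007] [0.477 0.263 0.006]
20 x xyz [-0.0377, -0.005, 0.0111] a [0.77, -0.79, 4.4]
```

```bash
python3 - <<'E'
from h import *
T=pose([.468,-.054,.25],tool(68.5,0));rows(cur(),T,20)
rows(T,pose([.468,-.054,.12],tool(68.5,-20)),4)
E
```

```text
20 x xyz [-0.0388, -0.0055, -0.0] a [-0.0, 0.0, 4.44]
4 x xyz [0.0043, 0.0, 0.0324] a [0.0, -5.0, 0.0]
```

arm_command --rows '[{"x": -0.0388, "y": -0.0055, "az": 4.44, "fingers": 1}, {"x": -0.0388, "y": -0.0055, "az": 4.44, "fingers": 1}, {"x": -0.0388, "y": -0.0055, "az": 4.44, "fingers": 1}, {"x": -0.0388, "y": -0.0055, "az": 4.44, "fingers": 1}, {"x": -0.0388, "y": -0.0055, "az": 4.44, "fingers": 1}, {"x": -0.0388, "y": -0.0055, "az": 4.44, "fingers": 1}, {"x": -0.0388, "y": -0.0055, "az": 4.44, "fingers": 1}, {"x": -0.0388, "y": -0.0055, "az": 4.44, "fingers": 1}, {"x": -0.0388, "y": -0.0055, "az": 4.44, "fingers": 1}, {"x": -0.0388, "y": -0.0055, "az": 4.44, "fingers": 1}]' --grip_force 60

```text
validation failed for argument at $.ro...
```

arm_command --rows '[{"x": -0.0388, "y": -0.0055, "az": 4.44, "fingers": 1}, {"x": -0.0388, "y": -0.0055, "az": 4.44, "fingers": 1}, {"x": -0.0388, "y": -0.0055, "az": 4.44, "fingers": 1}, {"x": -0.0388, "y": -0.0055, "az": 4.44, "fingers": 1}, {"x": -0.0388, "y": -0.0055, "az": 4.44, "fingers": 1}, {"x": -0.0388, "y": -0.0055, "az": 4.44, "fingers": 1}, {"x": -0.0388, "y": -0.0055, "az": 4.44, "fingers": 1}, {"x": -0.0388, "y": -0.0055, "az": 4.44, "fingers": 1}, {"x": -0.0388, "y": -0.0055, "az": 4.44, "fingers": 1}, {"x": -0.0388, "y": -0.0055, "az": 4.44, "fingers": 1}]'

```text
validation failed for argument at $.ro...
```

arm_command --rows '[{"fingers": 1}, {"fingers": 1}]'

```text
validation failed for argument at $.ro...
```

```bash
python3 - <<'E'
from h import *
state()
f=grab('wrist','w1.png');P=cloud(f)
m=(P[...,2]>.046)&(P[...,2]<.058)&(np.hypot(P[...,0]-.458,P[...,1]+.08)<.08)
print(m.sum(),cv2.minAreaRect((P[m][:,:2]*1000).astype(np.float32)))
rows(cur(),pose([.468,-.054,.12],tool(68.5,-20)))
E
```

```text
{'clock': 0.1, 'joints': [-1.284, 0.478, 0.022, 1.556, -0.011, 1.109, -0.083], 'tcp_pos': [0.259, 0.623, 0.249], 'orientation': [-0.616, -3.08, 0.003], 'contact_force': [-0.461, -0.91, -1.123], 'grip_width': 0.085, 'gripper_force': 0.0}
[[-0.923, 0.385, -0.001], [0.385, 0.923, -0.002], [-0.0, -0.002, -1.0]]
0 ((0.0, 0.0), (0.0, 0.0), 0.0)
23 x xyz [-0.0325, -0.004, 0.0114] a [0.67, -0.68, 3.82]
```

View pics/w1.png

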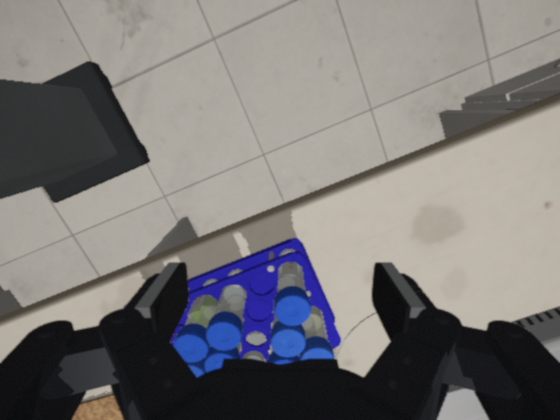

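The wrist picture still shows the tube rack at (250,310), so nothing has moved. The call was refused because every row needs all seven fields.

arm_command --rows '[{"fingers": 1, "x": -0.0388, "y": -0.0055, "z": 0, "ax": 0, "ay": 0, "az": 4.44}, {"fingers": 1, "x": -0.0388, "y": -0.0055, "z": 0, "ax": 0, "ay": 0, "az": 4.44}, {"fingers": 1, "x": -0.0388, "y": -0.0055, "z": 0, "ax": 0, "ay": 0, "az": 4.44}, {"fingers": 1, "x": -0.0388, "y": -0.0055, "z": 0, "ax": 0, "ay": 0, "az": 4.44}, {"fingers": 1, "x": -0.0388, "y": -0.0055, "z": 0, "ax": 0, "ay": 0, "az": 4.44}, {"fingers": 1, "x": -0.0388, "y": -0.0055, "z": 0, "ax": 0, "ay": 0, "az": 4.44}, {"fingers": 1, "x": -0.0388, "y": -0.0055, "z": 0, "ax": 0, "ay": 0, "az": 4.44}, {"fingers": 1, "x": -0.0388, "y": -0.0055, "z": 0, "ax": 0, "ay": 0, "az": 4.44}, {"fingers": 1, "x": -0.0388, "y": -0.0055, "z": 0, "ax": 0, "ay": 0, "az": 4.44}, {"fingers": 1, "x": -0.0388, "y": -0.0055, "z": 0, "ax": 0, "ay": 0, "az": 4.44}]' --grip_force 60

```text
clock: 0.98
tcp_pos: [0.5027, 0.3256, 0.2501]
orientation: [1.74, 2.616, -0.0]
contact_force: [0.4, -0.1, -0.5]
grip_width: 0.0854
gripper_force: 0.0
```

arm_command --rows '[{"fingers": 1, "x": -0.0388, "y": -0.0055, "z": 0, "ax": 0, "ay": 0, "az": 4.44}, {"fingers": 1, "x": -0.0388, "y": -0.0055, "z": 0, "ax": 0, "ay": 0, "az": 4.44}, {"fingers": 1, "x": -0.0388, "y": -0.0055, "z": 0, "ax": 0, "ay": 0, "az": 4.44}, {"fingers": 1, "x": -0.0388, "y": -0.0055, "z": 0, "ax": 0, "ay": 0, "az": 4.44}, {"fingers": 1, "x": -0.0388, "y": -0.0055, "z": 0, "ax": 0, "ay": 0, "az": 4.44}, {"fingers": 1, "x": -0.0388, "y": -0.0055, "z": 0, "ax": 0, "ay": 0, "az": 4.44}, {"fingers": 1, "x": -0.0388, "y": -0.0055, "z": 0, "ax": 0, "ay": 0, "az": 4.44}, {"fingers": 1, "x": -0.0388, "y": -0.0055, "z": 0, "ax": 0, "ay": 0, "az": 4.44}, {"fingers": 1, "x": -0.0388, "y": -0.0055, "z": 0, "ax": 0, "ay": 0, "az": 4.44}, {"fingers": 1, "x": -0.0388, "y": -0.0055, "z": 0, "ax": 0, "ay": 0, "az": 4.44}]'

```text
clock: 1.82
tcp_pos: [0.4675, -0.0552, 0.2503]
orientation: [2.599, 1.764, 0.0]
contact_force: [0.2, -0.6, 0.3]
grip_width: 0.0855
gripper_force: 0.0
```

arm_command --rows '[{"fingers": 1, "x": 0, "y": 0, "z": 0, "ax": 0, "ay": 0, "az": 0}, {"fingers": 1, "x": 0, "y": 0, "z": 0, "ax": 0, "ay": 0, "az": 0}, {"fingers": 1, "x": 0, "y": 0, "z": 0, "ax": 0, "ay": 0, "az": 0}]'

```text
clock: 2.07
tcp_pos: [0.4683, -0.0528, 0.2504]
orientation: [-2.595, -1.771, -0.001]
contact_force: [0.6, 0.0, -0.1]
grip_width: 0.0852
gripper_force: 0.0
```

```bash
python3 - <<'E'
from h import *
state()
f=grab('wrist','w2.png');P=cloud(f)
m=(P[...,2]>.044)&(P[...,2]<.06)&(np.hypot(P[...,0]-.458,P[...,1]+.08)<.08)
print(m.sum(),cv2.minAreaRect((P[m][:,:2]*1000).astype(np.float32)),np.median(P[m][:,2]))
m=(P[...,2]>.025)&(P[...,2]<.035)&(np.hypot(P[...,0]-.458,P[...,1]+.08)<.14)
print(m.sum(),cv2.minAreaRect((P[m][:,:2]*1000).astype(np.float32)))
rows(cur(),pose([.468,-.054,.12],tool(68.5,-20)))
E
```

```text
{'clock': 2.067, 'joints': [-0.555, 0.143, 0.597, 2.057, -0.098, 0.969, -0.28], 'tcp_pos': [0.468, -0.053, 0.25], 'orientation': [-2.595, -1.771, -0.001], 'contact_force': [0.606, 0.05, -0.066], 'grip_width': 0.085, 'gripper_force': 0.0}
[[0.365, 0.931, 0.0], [0.931, -0.365, 0.001], [0.001, 0.0, -1.0]]
4622 ((458.8473815917969, -79.02604675292969), (100.39173126220703, 56.04636001586914), 68.8439712524414) 0.051422414995768134
9722 ((458.9519958496094, -78.65838623046875), (178.701904296875, 179.43177795410156), 68.61454010009766)
4 x xyz [0.0038, 0.0, 0.0325] a [0.01, -5.01, 0.05]
```

View pics/w2.png

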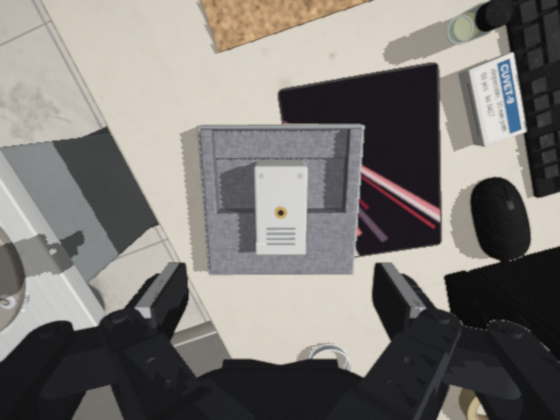

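The wrist view shows the head centred at (281,212), its vents down at (281,237) and the recesses clear on both sides. The measured centre is (0.459, −0.079) and the yaw 68.7°, so I descend.

arm_command --rows '[{"fingers": 1, "x": 0.004, "y": 0, "z": 0.0325, "ax": 0, "ay": -5, "az": 0}, {"fingers": 1, "x": 0.004, "y": 0, "z": 0.0325, "ax": 0, "ay": -5, "az": 0}, {"fingers": 1, "x": 0.004, "y": 0, "z": 0.0325, "ax": 0, "ay": -5, "az": 0}, {"fingers": 1, "x": 0.004, "y": 0, "z": 0.0325, "ax": 0, "ay": -5, "az": 0}, {"fingers": 1, "x": 0.0049, "y": 0, "z": 0.0135, "ax": 0, "ay": 0, "az": 0}, {"fingers": 1, "x": 0.0049, "y": 0, "z": 0.0135, "ax": 0, "ay": 0, "az": 0}, {"fingers": 1, "x": 0.0049, "y": 0, "z": 0.0135, "ax": 0, "ay": 0, "az": 0}, {"fingers": 1, "x": 0.0049, "y": 0, "z": 0.0135, "ax": 0, "ay": 0, "az": 0}, {"fingers": 1, "x": 0, "y": 0, "z": 0, "ax": 0, "ay": 0, "az": 0}, {"fingers": 1, "x": 0, "y": 0, "z": 0, "ax": 0, "ay": 0, "az": 0}]'

```text
clock: 2.95
tcp_pos: [0.4677, -0.0533, 0.0618]
orientation: [2.406, 1.645, -0.427]
contact_force: [0.2, -0.2, 1.4]
grip_width: 0.0854
gripper_force: 0.0
```

```bash
python3 - <<'E'
from h import *
state()
rows(cur(),pose([.469,-.053,.034],tool(68.7,-20)))
E
```

```text
{'clock': 2.95, 'joints': [-0.638, 0.583, 0.544, 2.127, 0.021, 0.68, -0.532], 'tcp_pos': [0.468, -0.053, 0.062], 'orientation': [2.406, 1.645, -0.427], 'contact_force': [0.227, -0.232, 1.408], 'grip_width': 0.085, 'gripper_force': 0.0}
[[0.34, 0.932, -0.126], [0.875, -0.363, -0.319], [-0.343, -0.002, -0.939]]
1 x xyz [0.0103, 0.0012, 0.0259] a [-0.08, 0.06, 0.05]
```

arm_command --rows '[{"fingers": 1, "x": 0.0034, "y": 0.0004, "z": 0.0086, "ax": 0, "ay": 0, "az": 0}, {"fingers": 1, "x": 0.0034, "y": 0.0004, "z": 0.0086, "ax": 0, "ay": 0, "az": 0}, {"fingers": 1, "x": 0.0034, "y": 0.0004, "z": 0.0086, "ax": 0, "ay": 0, "az": 0}, {"fingers": 0.5, "x": 0, "y": 0, "z": 0, "ax": 0, "ay": 0, "az": 0}, {"fingers": 0.3, "x": 0, "y": 0, "z": 0, "ax": 0, "ay": 0, "az": 0}, {"fingers": 0, "x": 0, "y": 0, "z": 0, "ax": 0, "ay": 0, "az": 0}, {"fingers": -1, "x": 0, "y": 0, "z": 0, "ax": 0, "ay": 0, "az": 0}, {"fingers": -1, "x": 0, "y": 0, "z": 0, "ax": 0, "ay": 0, "az": 0}, {"fingers": -1, "x": 0, "y": 0, "z": 0, "ax": 0, "ay": 0, "az": 0}, {"fingers": -1, "x": 0, "y": 0, "z": 0, "ax": 0, "ay": 0, "az": 0}]' --grip_force 60

```text
clock: 3.78
tcp_pos: [0.4693, -0.0541, 0.0349]
orientation: [2.408, 1.642, -0.424]
contact_force: [0.4, -0.2, -0.7]
grip_width: 0.0552
gripper_force: 63.7
```

```bash
python3 - <<'E'
from h import *
state()
C=cur();h=68.7;e=np.array([np.cos(np.radians(h)),np.sin(np.radians(h)),0])
piv=np.array([.459,-.079,0])-.046*e+[0,0,.027]
w=np.cross(e,[0,0,1])  # turn e->up
def turn(T,a): 
    Q=R.from_rotvec(w*np.radians(a)).as_matrix();return pose(piv+Q@(T[:3,3]-piv),Q@T[:3,:3])
B=turn(C,32);rows(C,B,8)
D=B.copy();d=R.from_rotvec(w*np.radians(32)).as_matrix()@e;D[:3,3]+=.03*d;print('draw in tool axes',(B[:3,:3].T@d*.03).round(4))
E
```

```text
{'clock': 3.783, 'joints': [-0.615, 0.635, 0.52, 2.13, 0.0, 0.624, -0.53], 'tcp_pos': [0.469, -0.054, 0.035], 'orientation': [2.408, 1.642, -0.424], 'contact_force': [0.351, -0.235, -0.739], 'grip_width': 0.055, 'gripper_force': 63.661}
[[0.343, 0.931, -0.124], [0.875, -0.365, -0.318], [-0.342, 0.0, -0.94]]
8 x xyz [-0.0024, 0.0, -0.0045] a [0.01, 4.0, -0.0]
draw in tool axes [ 0.0282 -0.0001 -0.0103]
```

arm_command --rows '[{"fingers": -1, "x": -0.0024, "y": 0, "z": -0.0045, "ax": 0, "ay": 4, "az": 0}, {"fingers": -1, "x": -0.0024, "y": 0, "z": -0.0045, "ax": 0, "ay": 4, "az": 0}, {"fingers": -1, "x": -0.0024, "y": 0, "z": -0.0045, "ax": 0, "ay": 4, "az": 0}, {"fingers": -1, "x": -0.0024, "y": 0, "z": -0.0045, "ax": 0, "ay": 4, "az": 0}, {"fingers": -1, "x": 0, "y": 0, "z": 0, "ax": 0, "ay": 0, "az": 0}, {"fingers": -1, "x": 0, "y": 0, "z": 0, "ax": 0, "ay": 0, "az": 0}, {"fingers": -1, "x": 0, "y": 0, "z": 0, "ax": 0, "ay": 0, "az": 0}]'

```text
clock: 4.37
tcp_pos: [0.4671, -0.0583, 0.0542]
orientation: [2.561, 1.748, -0.092]
contact_force: [-1.1, -1.7, -0.5]
grip_width: 0.0555
gripper_force: 64.1
```

arm_command --rows '[{"fingers": -1, "x": -0.0024, "y": 0, "z": -0.0045, "ax": 0, "ay": 4, "az": 0}, {"fingers": -1, "x": -0.0024, "y": 0, "z": -0.0045, "ax": 0, "ay": 4, "az": 0}, {"fingers": -1, "x": -0.0024, "y": 0, "z": -0.0045, "ax": 0, "ay": 4, "az": 0}, {"fingers": -1, "x": -0.0024, "y": 0, "z": -0.0045, "ax": 0, "ay": 4, "az": 0}, {"fingers": -1, "x": 0, "y": 0, "z": 0, "ax": 0, "ay": 0, "az": 0}, {"fingers": -1, "x": 0, "y": 0, "z": 0, "ax": 0, "ay": 0, "az": 0}]'

```text
clock: 4.87
tcp_pos: [0.4633, -0.0683, 0.0714]
orientation: [-2.49, -1.696, -0.258]
contact_force: [0.3, 0.0, -2.9]
grip_width: 0.0555
gripper_force: 64.1
```

```bash
python3 - <<'E'
from h import *
state();grab('side','d2.png');f=grab('scene')
im=np.vstack([cv2.imread('pics/d2.png')[130:270,200:420],cv2.cvtColor(f['frame'],cv2.COLOR_RGB2BGR)[180:320,160:380]])
cv2.imwrite('pics/c2.png',cv2.resize(im,None,fx=2,fy=2))
E
```

```text
{'clock': 4.867, 'joints': [0.106, 0.417, 0.048, 2.206, -0.459, 0.519, 0.174], 'tcp_pos': [0.463, -0.068, 0.071], 'orientation': [-2.49, -1.696, -0.258], 'contact_force': [0.333, 0.019, -2.895], 'grip_width': 0.056, 'gripper_force': 64.107}
[[0.359, 0.931, 0.074], [0.91, -0.366, 0.192], [0.206, -0.002, -0.979]]
```

View pics/c2.png

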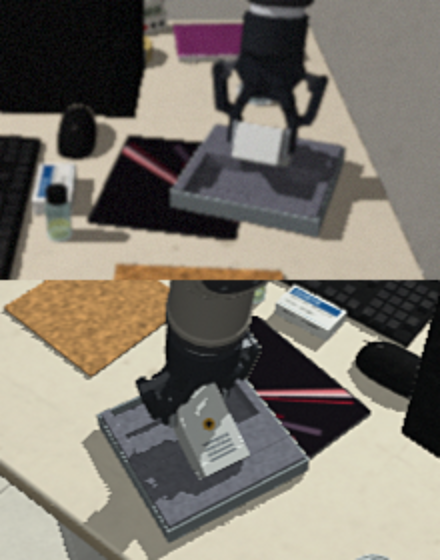

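The picture shows the head tilted about 30° in the jaws at (262,140), with its grooved end still in the tray at (225,460). Next I draw it along its own length, then lift.

arm_command --rows '[{"fingers": -1, "x": 0.0094, "y": 0, "z": -0.0034, "ax": 0, "ay": 0, "az": 0}, {"fingers": -1, "x": 0.0094, "y": 0, "z": -0.0034, "ax": 0, "ay": 0, "az": 0}, {"fingers": -1, "x": 0.0094, "y": 0, "z": -0.0034, "ax": 0, "ay": 0, "az": 0}, {"fingers": -1, "x": 0.0094, "y": 0, "z": -0.0034, "ax": 0, "ay": 0, "az": 0}, {"fingers": -1, "x": 0, "y": 0, "z": 0, "ax": 0, "ay": 0, "az": 0}, {"fingers": -1, "x": 0.0052, "y": 0, "z": -0.0245, "ax": 0, "ay": 0, "az": 0}, {"fingers": -1, "x": 0.0052, "y": 0, "z": -0.0245, "ax": 0, "ay": 0, "az": 0}, {"fingers": -1, "x": 0.0052, "y": 0, "z": -0.0245, "ax": 0, "ay": 0, "az": 0}, {"fingers": -1, "x": 0.0052, "y": 0, "z": -0.0245, "ax": 0, "ay": 0, "az": 0}, {"fingers": -1, "x": 0, "y": 0, "z": 0, "ax": 0, "ay": 0, "az": 0}]'

```text
clock: 5.8
tcp_pos: [0.4785, -0.036, 0.1971]
orientation: [-2.49, -1.703, -0.268]
contact_force: [1.6, 0.2, -2.8]
grip_width: 0.0553
gripper_force: 65.8
```

```bash
python3 - <<'E'
from h import *
state()
# TCP over mat: stand point so that after laying the head over (-h) its centre is near mat centre
T1=pose([.55,.17,.2],tool(100,12));rows(cur(),T1)
T2=pose([.55,.17,.16],tool(100,70));rows(T1,T2)
E
```

```text
{'clock': 5.8, 'joints': [-0.045, 0.203, 0.132, 2.114, -0.323, 0.786, -0.062], 'tcp_pos': [0.478, -0.036, 0.197], 'orientation': [-2.49, -1.703, -0.268], 'contact_force': [1.622, 0.221, -2.823], 'grip_width': 0.055, 'gripper_force': 65.8}
[[0.354, 0.932, 0.082], [0.912, -0.363, 0.192], [0.209, 0.006, -0.978]]
7 x xyz [0.0303, 0.0062, 0.006] a [0.98, 0.01, -4.36]
9 x xyz [-0.0028, -0.0, 0.0037] a [0.0, 6.44, 0.0]
```

arm_command --rows '[{"fingers": -1, "x": 0.0303, "y": 0.0062, "z": 0.006, "ax": 0.98, "ay": 0, "az": -4.36}, {"fingers": -1, "x": 0.0303, "y": 0.0062, "z": 0.006, "ax": 0.98, "ay": 0, "az": -4.36}, {"fingers": -1, "x": 0.0303, "y": 0.0062, "z": 0.006, "ax": 0.98, "ay": 0, "az": -4.36}, {"fingers": -1, "x": 0.0303, "y": 0.0062, "z": 0.006, "ax": 0.98, "ay": 0, "az": -4.36}, {"fingers": -1, "x": 0.0303, "y": 0.0062, "z": 0.006, "ax": 0.98, "ay": 0, "az": -4.36}, {"fingers": -1, "x": 0.0303, "y": 0.0062, "z": 0.006, "ax": 0.98, "ay": 0, "az": -4.36}, {"fingers": -1, "x": 0.0303, "y": 0.0062, "z": 0.006, "ax": 0.98, "ay": 0, "az": -4.36}, {"fingers": -1, "x": 0, "y": 0, "z": 0, "ax": 0, "ay": 0, "az": 0}]'

```text
clock: 6.47
tcp_pos: [0.5471, 0.1782, 0.195]
orientation: [-1.893, -2.283, -0.196]
contact_force: [0.3, 1.5, -2.3]
grip_width: 0.0551
gripper_force: 65.4
```

arm_command --rows '[{"fingers": -1, "x": 0, "y": 0, "z": 0, "ax": 0, "ay": 5.8, "az": 0}, {"fingers": -1, "x": 0, "y": 0, "z": 0, "ax": 0, "ay": 5.8, "az": 0}, {"fingers": -1, "x": 0, "y": 0, "z": 0, "ax": 0, "ay": 5.8, "az": 0}, {"fingers": -1, "x": 0, "y": 0, "z": 0, "ax": 0, "ay": 5.8, "az": 0}, {"fingers": -1, "x": 0, "y": 0, "z": 0, "ax": 0, "ay": 5.8, "az": 0}, {"fingers": -1, "x": 0, "y": 0, "z": 0, "ax": 0, "ay": 5.8, "az": 0}, {"fingers": -1, "x": 0, "y": 0, "z": 0, "ax": 0, "ay": 5.8, "az": 0}, {"fingers": -1, "x": 0, "y": 0, "z": 0, "ax": 0, "ay": 5.8, "az": 0}, {"fingers": -1, "x": 0, "y": 0, "z": 0, "ax": 0, "ay": 5.8, "az": 0}, {"fingers": -1, "x": 0, "y": 0, "z": 0, "ax": 0, "ay": 5.8, "az": 0}]'

```text
clock: 7.3
tcp_pos: [0.5479, 0.1685, 0.1942]
orientation: [-1.312, -1.55, -0.912]
contact_force: [-0.1, 0.7, -3.9]
grip_width: 0.0555
gripper_force: 65.7
```

arm_command --rows '[{"fingers": -1, "x": 0, "y": 0, "z": 0, "ax": 0, "ay": 0, "az": 0}, {"fingers": -1, "x": 0, "y": 0, "z": 0, "ax": 0, "ay": 0, "az": 0}, {"fingers": -1, "x": 0, "y": 0, "z": 0, "ax": 0, "ay": 0, "az": 0}]'

```text
clock: 7.55
tcp_pos: [0.5479, 0.1698, 0.1959]
orientation: [-1.312, -1.555, -0.91]
contact_force: [0.3, 0.5, -2.0]
grip_width: 0.0551
gripper_force: 65.7
```

```bash
python3 - <<'E'
from h import *
state();grab('side','d3.png');f=grab('scene')
np.savez('g.npz',P=cloud(f),im=f['frame'])
im=np.vstack([cv2.imread('pics/d3.png')[130:340,200:420],cv2.cvtColor(f['frame'],cv2.COLOR_RGB2BGR)[80:280,120:340]])
cv2.imwrite('pics/c3.png',cv2.resize(im,None,fx=1.45,fy=1.45))
rows(cur(),pose([.55,.20,.13],tool(100,70)))
E
```

```text
{'clock': 7.55, 'joints': [0.351, 0.733, -0.354, 1.845, -1.01, 1.249, 0.891], 'tcp_pos': [0.548, 0.17, 0.196], 'orientation': [-1.312, -1.555, -0.91], 'contact_force': [0.256, 0.509, -1.991], 'grip_width': 0.055, 'gripper_force': 65.69}
[[-0.053, 0.985, -0.165], [0.339, 0.173, 0.925], [0.939, -0.007, -0.343]]
3 x xyz [-0.0177, 0.0024, 0.0168] a [-0.03, 0.02, -0.08]
```

View pics/c3.png

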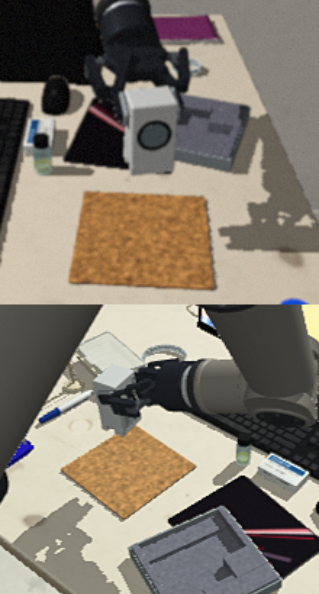

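The side view (top) shows the head hanging upright, with the lens facing +y at (153,135) over the mat. I check its tilt and then lower it.

```bash
python3 - <<'E'
from h import *
P=cloud(grab('side'));C=cur()
m=(P[...,2]>.125)&(P[...,2]<.235)&(P[...,1]>.175)&(P[...,1]<.215)&(abs(P[...,0]-.55)<.035)
p=P[m];c=p.mean(0);n=np.linalg.svd(p-c,full_matrices=False)[2][2];print(m.sum(),c.round(3),n.round(3),p[:,2].min(),p[:,2].max())
rows(C,pose([.55,.20,.09],tool(100,70)),5)
E
```

```text
1824 [0.549 0.194 0.181] [ 0.027 -0.998 -0.051] 0.12501692575090573 0.22217881233186876
5 x xyz [-0.0182, 0.0014, 0.0128] a [-0.01, 0.01, -0.04]
```

arm_command --rows '[{"fingers": -1, "x": -0.0182, "y": 0.0014, "z": 0.0128, "ax": 0, "ay": 0, "az": 0}, {"fingers": -1, "x": -0.0182, "y": 0.0014, "z": 0.0128, "ax": 0, "ay": 0, "az": 0}, {"fingers": -1, "x": -0.0182, "y": 0.0014, "z": 0.0128, "ax": 0, "ay": 0, "az": 0}, {"fingers": -1, "x": -0.0182, "y": 0.0014, "z": 0.0128, "ax": 0, "ay": 0, "az": 0}, {"fingers": -1, "x": -0.0182, "y": 0.0014, "z": 0.0128, "ax": 0, "ay": 0, "az": 0}, {"fingers": -1, "x": 0, "y": 0, "z": 0, "ax": 0, "ay": 0, "az": 0}, {"fingers": -1, "x": 0, "y": 0, "z": 0, "ax": 0, "ay": 0, "az": 0}, {"fingers": -1, "x": 0, "y": 0, "z": 0, "ax": 0, "ay": 0, "az": 0}]'

```text
clock: 8.37
tcp_pos: [0.5501, 0.1988, 0.0905]
orientation: [-1.311, -1.554, -0.914]
contact_force: [0.2, 0.6, -4.1]
grip_width: 0.0555
gripper_force: 65.5
```

```bash
python3 - <<'E'
from h import *
state()
P=cloud(grab('side'))
m=(P[...,2]>.02)&(P[...,2]<.12)&(P[...,1]>.205)&(P[...,1]<.245)&(abs(P[...,0]-.55)<.035)
p=P[m]
for _ in range(6):
    c=p.mean(0);n=np.linalg.svd(p-c,full_matrices=False)[2][2];p=p[abs((p-c)@n)<.0025]
print(len(p),c.round(3),n.round(3),P[m][:,2].min(),P[m][:,2].max())
E
```

```text
{'clock': 8.367, 'joints': [0.311, 0.914, -0.362, 1.836, -1.039, 1.124, 1.027], 'tcp_pos': [0.55, 0.199, 0.091], 'orientation': [-1.311, -1.554, -0.914], 'contact_force': [0.156, 0.613, -4.129], 'grip_width': 0.055, 'gripper_force': 65.544}
[[-0.055, 0.985, -0.163], [0.337, 0.172, 0.926], [0.94, -0.004, -0.341]]
544 [0.543 0.224 0.06 ] [ 0.114 -0.993 -0.021] 0.020004922678258485 0.11511601032530128
```

arm_command --rows '[{"fingers": -1, "x": -0.0019, "y": 0, "z": 0.0007, "ax": 0, "ay": 0, "az": 0}, {"fingers": -1, "x": -0.0019, "y": 0, "z": 0.0007, "ax": 0, "ay": 0, "az": 0}, {"fingers": -1, "x": -0.0019, "y": 0, "z": 0.0007, "ax": 0, "ay": 0, "az": 0}, {"fingers": -1, "x": -0.0014, "y": 0, "z": 0.0005, "ax": 0, "ay": 0, "az": 0}, {"fingers": -1, "x": 0, "y": 0, "z": 0, "ax": 0, "ay": 0, "az": 0}, {"fingers": -1, "x": 0, "y": 0, "z": 0, "ax": 0, "ay": 0, "az": 0}]'

```text
clock: 8.92
tcp_pos: [0.5499, 0.1985, 0.0839]
orientation: [-1.308, -1.551, -0.916]
contact_force: [-1.4, -6.1, 9.7]
grip_width: 0.0552
gripper_force: 67.0
```

arm_command --rows '[{"fingers": -1, "x": -0.001, "y": 0, "z": 0.0003, "ax": 0, "ay": 0, "az": 0}, {"fingers": -1, "x": 0, "y": 0, "z": 0, "ax": 0, "ay": 0, "az": 0}, {"fingers": -1, "x": 0, "y": 0, "z": 0, "ax": 0, "ay": 0, "az": 0}]'

```text
clock: 9.17
tcp_pos: [0.55, 0.1984, 0.0838]
orientation: [-1.307, -1.55, -0.917]
contact_force: [-3.4, -8.8, 15.0]
grip_width: 0.0549
gripper_force: 67.5
```

arm_command --rows '[{"fingers": -1, "x": 0.0005, "y": 0, "z": 0, "ax": 0, "ay": 0, "az": 0}, {"fingers": -1, "x": 0, "y": 0, "z": 0, "ax": 0, "ay": 0, "az": 0}, {"fingers": 0.4, "x": 0, "y": 0, "z": 0, "ax": 0, "ay": 0, "az": 0}, {"fingers": 0.5, "x": 0, "y": 0, "z": 0, "ax": 0, "ay": 0, "az": 0}, {"fingers": 0.7, "x": 0, "y": 0, "z": 0, "ax": 0, "ay": 0, "az": 0}, {"fingers": 0.9, "x": 0, "y": 0, "z": 0, "ax": 0, "ay": 0, "az": 0}, {"fingers": 1, "x": 0, "y": 0, "z": 0, "ax": 0, "ay": 0, "az": 0}, {"fingers": 1, "x": 0, "y": 0, "z": 0, "ax": 0, "ay": 0, "az": 0}]' --grip_force 20

```text
clock: 9.83
tcp_pos: [0.5493, 0.199, 0.0808]
orientation: [-1.311, -1.552, -0.913]
contact_force: [-0.5, 0.4, 0.1]
grip_width: 0.0853
gripper_force: 0.0
```

```bash
python3 - <<'E'
from h import *
state();P=cloud(grab('side'))
m=(P[...,2]>.02)&(P[...,2]<.12)&(P[...,1]>.205)&(P[...,1]<.245)&(abs(P[...,0]-.55)<.035)
p=P[m]
for _ in range(6):
    c=p.mean(0);n=np.linalg.svd(p-c,full_matrices=False)[2][2];p=p[abs((p-c)@n)<.0025]
print(len(p),c.round(3),n.round(3))
m=(P[...,2]>.098)&(P[...,2]<.112)&(P[...,1]>.16)&(P[...,1]<.245)&(abs(P[...,0]-.55)<.045)
print(m.sum(),cv2.minAreaRect((P[m][:,:2]*1000).astype(np.float32)))
C=cur();B=C.copy();B[:3,3]-=.1*C[:3,2];
T=pose([.547,.215,.30],tool(100,-30));print('from retreat');rows(B,T)
E
```

```text
{'clock': 9.833, 'joints': [0.31, 0.931, -0.36, 1.834, -1.038, 1.118, 1.038], 'tcp_pos': [0.549, 0.199, 0.081], 'orientation': [-1.311, -1.552, -0.913], 'contact_force': [-0.518, 0.423, 0.129], 'grip_width': 0.085, 'gripper_force': 0.0}
[[-0.053, 0.985, -0.163], [0.336, 0.171, 0.926], [0.94, -0.006, -0.34]]
642 [0.543 0.223 0.059] [ 0.118 -0.993 -0.031]
619 ((549.2233276367188, 194.28985595703125), (88.55929565429688, 67.75608825683594), 0.18069511651992798)
from retreat
16 x xyz [0.0124, -0.0, -0.009] a [-0.02, -6.26, -0.02]
```

arm_command --rows '[{"fingers": 1, "x": 0, "y": 0, "z": -0.015, "ax": 0, "ay": 0, "az": 0}, {"fingers": 1, "x": 0, "y": 0, "z": -0.02, "ax": 0, "ay": 0, "az": 0}, {"fingers": 1, "x": 0, "y": 0, "z": -0.03, "ax": 0, "ay": 0, "az": 0}, {"fingers": 1, "x": 0, "y": 0, "z": -0.035, "ax": 0, "ay": 0, "az": 0}, {"fingers": 1, "x": 0.0124, "y": 0, "z": -0.009, "ax": 0, "ay": -6.26, "az": 0}, {"fingers": 1, "x": 0.0124, "y": 0, "z": -0.009, "ax": 0, "ay": -6.26, "az": 0}, {"fingers": 1, "x": 0.0124, "y": 0, "z": -0.009, "ax": 0, "ay": -6.26, "az": 0}, {"fingers": 1, "x": 0.0124, "y": 0, "z": -0.009, "ax": 0, "ay": -6.26, "az": 0}, {"fingers": 1, "x": 0.0124, "y": 0, "z": -0.009, "ax": 0, "ay": -6.26, "az": 0}, {"fingers": 1, "x": 0.0124, "y": 0, "z": -0.009, "ax": 0, "ay": -6.26, "az": 0}]'

```text
clock: 10.72
tcp_pos: [0.5672, 0.1035, 0.2074]
orientation: [-1.722, -2.037, -0.493]
contact_force: [0.1, 1.0, 0.0]
grip_width: 0.0851
gripper_force: 0.0
```

arm_command --rows '[{"fingers": 1, "x": 0.0124, "y": 0, "z": -0.009, "ax": 0, "ay": -6.26, "az": 0}, {"fingers": 1, "x": 0.0124, "y": 0, "z": -0.009, "ax": 0, "ay": -6.26, "az": 0}, {"fingers": 1, "x": 0.0124, "y": 0, "z": -0.009, "ax": 0, "ay": -6.26, "az": 0}, {"fingers": 1, "x": 0.0124, "y": 0, "z": -0.009, "ax": 0, "ay": -6.26, "az": 0}, {"fingers": 1, "x": 0.0124, "y": 0, "z": -0.009, "ax": 0, "ay": -6.26, "az": 0}, {"fingers": 1, "x": 0.0124, "y": 0, "z": -0.009, "ax": 0, "ay": -6.26, "az": 0}, {"fingers": 1, "x": 0.0124, "y": 0, "z": -0.009, "ax": 0, "ay": -6.26, "az": 0}, {"fingers": 1, "x": 0.0124, "y": 0, "z": -0.009, "ax": 0, "ay": -6.26, "az": 0}, {"fingers": 1, "x": 0.0124, "y": 0, "z": -0.009, "ax": 0, "ay": -6.26, "az": 0}, {"fingers": 1, "x": 0.0124, "y": 0, "z": -0.009, "ax": 0, "ay": -6.26, "az": 0}]'

```text
clock: 11.55
tcp_pos: [0.5484, 0.2153, 0.3022]
orientation: [1.739, 2.063, -0.473]
contact_force: [-0.3, 0.5, -1.0]
grip_width: 0.0851
gripper_force: 0.0
```

arm_command --rows '[{"fingers": 1, "x": 0, "y": 0, "z": 0, "ax": 0, "ay": 0, "az": 0}, {"fingers": 1, "x": 0, "y": 0, "z": 0, "ax": 0, "ay": 0, "az": 0}, {"fingers": 1, "x": 0, "y": 0, "z": 0, "ax": 0, "ay": 0, "az": 0}]'

```text
clock: 11.8
tcp_pos: [0.5481, 0.2142, 0.2998]
orientation: [1.741, 2.069, -0.475]
contact_force: [0.7, -0.6, 0.7]
grip_width: 0.0855
gripper_force: 0.0
```

```bash
python3 - <<'E'
from h import *
state()
for n in('scene','wrist','side'):
    f=grab(n,n+'4.png');P=cloud(f)
    m=(P[...,2]>.096)&(P[...,2]<.114)&(abs(P[...,1]-.2)<.06)&(abs(P[...,0]-.55)<.06)
    if m.sum()>20: print(n,m.sum(),cv2.minAreaRect((P[m][:,:2]*1000).astype(np.float32)),np.median(P[m][:,2]))
im=np.hstack([cv2.imread('pics/wrist4.png'),cv2.imread('pics/scene4.png')])
cv2.imwrite('pics/c4.png',cv2.resize(im,None,fx=.71,fy=.71))
E
```

```text
{'clock': 11.8, 'joints': [-0.75, 0.411, 0.056, 1.641, 0.431, 1.394, -0.666], 'tcp_pos': [0.548, 0.214, 0.3], 'orientation': [1.741, 2.069, -0.475], 'contact_force': [0.695, -0.566, 0.684], 'grip_width': 0.085, 'gripper_force': 0.0}
[[-0.15, 0.985, 0.08], [0.852, 0.17, -0.495], [-0.502, -0.006, -0.865]]
scene 302 ((547.7291870117188, 198.54002380371094), (57.6233024597168, 46.42811965942383), 8.36252212524414) 0.104684561194412
wrist 3041 ((549.342529296875, 202.8594970703125), (56.0977897644043, 43.921142578125), 9.561445236206055) 0.1042561678520248
side 596 ((549.8524780273438, 203.1101531982422), (56.47916793823242, 47.02532196044922), 9.99541187286377) 0.10606029229473787
```

View pics/c4.png

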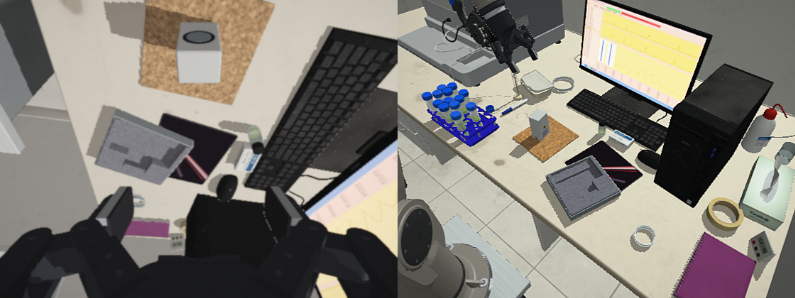

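The left (wrist) view shows the head standing steadily on the mat, top at (199,38), and the right view shows all the neighbours in place. It stands at (0.5495, 0.203) with heading about 99.8°. I descend to regrip near its top.

```bash
python3 - <<'E'
from h import *
rows(cur(),pose([.5495,.203,.08],tool(99.8,-30)),10)
E
```

```text
10 x xyz [0.0102, -0.0, 0.0196] a [-0.03, 0.01, -0.0]
```

arm_command --rows '[{"fingers": 1, "x": 0.0102, "y": 0, "z": 0.0196, "ax": 0, "ay": 0, "az": 0}, {"fingers": 1, "x": 0.0102, "y": 0, "z": 0.0196, "ax": 0, "ay": 0, "az": 0}, {"fingers": 1, "x": 0.0102, "y": 0, "z": 0.0196, "ax": 0, "ay": 0, "az": 0}, {"fingers": 1, "x": 0.0102, "y": 0, "z": 0.0196, "ax": 0, "ay": 0, "az": 0}, {"fingers": 1, "x": 0.0102, "y": 0, "z": 0.0196, "ax": 0, "ay": 0, "az": 0}, {"fingers": 1, "x": 0.0102, "y": 0, "z": 0.0196, "ax": 0, "ay": 0, "az": 0}, {"fingers": 1, "x": 0.0102, "y": 0, "z": 0.0196, "ax": 0, "ay": 0, "az": 0}, {"fingers": 1, "x": 0.0102, "y": 0, "z": 0.0196, "ax": 0, "ay": 0, "az": 0}, {"fingers": 1, "x": 0.0102, "y": 0, "z": 0.0196, "ax": 0, "ay": 0, "az": 0}, {"fingers": 1, "x": 0.0102, "y": 0, "z": 0.0196, "ax": 0, "ay": 0, "az": 0}]'

```text
clock: 12.78
tcp_pos: [0.549, 0.2036, 0.0786]
orientation: [1.743, 2.068, -0.473]
contact_force: [0.3, 0.7, 0.5]
grip_width: 0.0855
gripper_force: 0.0
```

arm_command --rows '[{"fingers": 1, "x": 0, "y": 0, "z": 0, "ax": 0, "ay": 0, "az": 0}, {"fingers": 0.6, "x": 0, "y": 0, "z": 0, "ax": 0, "ay": 0, "az": 0}, {"fingers": 0.5, "x": 0, "y": 0, "z": 0, "ax": 0, "ay": 0, "az": 0}, {"fingers": 0.4, "x": 0, "y": 0, "z": 0, "ax": 0, "ay": 0, "az": 0}, {"fingers": 0.3, "x": 0, "y": 0, "z": 0, "ax": 0, "ay": 0, "az": 0}, {"fingers": 0.2, "x": 0, "y": 0, "z": 0, "ax": 0, "ay": 0, "az": 0}, {"fingers": -1, "x": 0, "y": 0, "z": 0, "ax": 0, "ay": 0, "az": 0}, {"fingers": -1, "x": 0, "y": 0, "z": 0, "ax": 0, "ay": 0, "az": 0}]' --grip_force 60

```text
clock: 13.45
tcp_pos: [0.549, 0.2057, 0.0807]
orientation: [1.74, 2.07, -0.471]
contact_force: [-0.8, 0.6, 6.9]
grip_width: 0.0554
gripper_force: 62.7
```

```bash
python3 - <<'E'
from h import *
state();C=cur()
e=np.array([np.cos(np.radians(99.8)),np.sin(np.radians(99.8)),0])
# head centre now: (.5495,.203,.055), x up, lens +e ; tcp offset
off=C[:3,3]-np.array([.5495,.203,.055]);print('off e,z',off@e,off[2])
w=np.cross(e,[0,0,1]);Q=R.from_rotvec(w*np.pi/2).as_matrix()
L=C.copy();L[:3,3]+=[0,0,.09];print('lift tool',(C[:3,:3].T@[0,0,.09]).round(4))
F=pose(np.array([.551,.183,.033])+Q@off,Q@C[:3,:3]);Fh=F.copy();Fh[2,3]+=.06
rows(L,Fh,15);print('down 60mm in tool',(F[:3,:3].T@[0,0,-.06]).round(4));print(F.round(3))
E
```

```text
{'clock': 13.45, 'joints': [-0.742, 0.664, 0.061, 1.801, 0.49, 1.015, -0.849], 'tcp_pos': [0.549, 0.206, 0.081], 'orientation': [1.74, 2.07, -0.471], 'contact_force': [-0.791, 0.576, 6.937], 'grip_width': 0.055, 'gripper_force': 62.715}
[[-0.15, 0.985, 0.082], [0.853, 0.171, -0.494], [-0.501, -0.004, -0.866]]
off e,z 0.002746026077479197 0.025678492918114366
lift tool [-0.045  -0.0003 -0.0779]
15 x xyz [-0.0047, -0.0001, 0.0047] a [-0.02, 6.0, -0.02]
down 60mm in tool [-0.0519 -0.      0.03  ]
[[-0.088  0.985 -0.15   0.555]
 [ 0.493  0.174  0.853  0.158]
 [ 0.866  0.001 -0.501  0.036]
 [ 0.     0.     0.     1.   ]]
```

Lift 90 mm, then turn 90°.

arm_command --rows '[{"fingers": -1, "x": -0.0112, "y": 0, "z": -0.0195, "ax": 0, "ay": 0, "az": 0}, {"fingers": -1, "x": -0.0112, "y": 0, "z": -0.0195, "ax": 0, "ay": 0, "az": 0}, {"fingers": -1, "x": -0.0112, "y": 0, "z": -0.0195, "ax": 0, "ay": 0, "az": 0}, {"fingers": -1, "x": -0.0112, "y": 0, "z": -0.0195, "ax": 0, "ay": 0, "az": 0}, {"fingers": -1, "x": 0, "y": 0, "z": 0, "ax": 0, "ay": 0, "az": 0}, {"fingers": -1, "x": -0.0047, "y": 0, "z": 0.0047, "ax": 0, "ay": 6, "az": 0}, {"fingers": -1, "x": -0.0047, "y": 0, "z": 0.0047, "ax": 0, "ay": 6, "az": 0}, {"fingers": -1, "x": -0.0047, "y": 0, "z": 0.0047, "ax": 0, "ay": 6, "az": 0}, {"fingers": -1, "x": -0.0047, "y": 0, "z": 0.0047, "ax": 0, "ay": 6, "az": 0}, {"fingers": -1, "x": -0.0047, "y": 0, "z": 0.0047, "ax": 0, "ay": 6, "az": 0}]'

```text
clock: 14.28
tcp_pos: [0.5537, 0.1766, 0.154]
orientation: [-2.019, -2.4, 0.002]
contact_force: [-1.3, -0.3, -4.3]
grip_width: 0.0556
gripper_force: 64.8
```

arm_command --rows '[{"fingers": -1, "x": -0.0047, "y": 0, "z": 0.0047, "ax": 0, "ay": 6, "az": 0}, {"fingers": -1, "x": -0.0047, "y": 0, "z": 0.0047, "ax": 0, "ay": 6, "az": 0}, {"fingers": -1, "x": -0.0047, "y": 0, "z": 0.0047, "ax": 0, "ay": 6, "az": 0}, {"fingers": -1, "x": -0.0047, "y": 0, "z": 0.0047, "ax": 0, "ay": 6, "az": 0}, {"fingers": -1, "x": -0.0047, "y": 0, "z": 0.0047, "ax": 0, "ay": 6, "az": 0}, {"fingers": -1, "x": -0.0047, "y": 0, "z": 0.0047, "ax": 0, "ay": 6, "az": 0}, {"fingers": -1, "x": -0.0047, "y": 0, "z": 0.0047, "ax": 0, "ay": 6, "az": 0}, {"fingers": -1, "x": -0.0047, "y": 0, "z": 0.0047, "ax": 0, "ay": 6, "az": 0}, {"fingers": -1, "x": -0.0047, "y": 0, "z": 0.0047, "ax": 0, "ay": 6, "az": 0}, {"fingers": -1, "x": -0.0047, "y": 0, "z": 0.0047, "ax": 0, "ay": 6, "az": 0}]'

```text
clock: 15.12
tcp_pos: [0.5573, 0.1554, 0.0924]
orientation: [-1.426, -1.684, -0.818]
contact_force: [0.8, 0.0, -4.6]
grip_width: 0.0555
gripper_force: 64.9
```

arm_command --rows '[{"fingers": -1, "x": 0, "y": 0, "z": 0, "ax": 0, "ay": 0, "az": 0}, {"fingers": -1, "x": 0, "y": 0, "z": 0, "ax": 0, "ay": 0, "az": 0}, {"fingers": -1, "x": 0, "y": 0, "z": 0, "ax": 0, "ay": 0, "az": 0}]'

```text
clock: 15.37
tcp_pos: [0.5567, 0.158, 0.0942]
orientation: [-1.425, -1.69, -0.813]
contact_force: [0.2, 0.1, -1.9]
grip_width: 0.0555
gripper_force: 64.9
```

```bash
python3 - <<'E'
from h import *
state();C=cur()
P=cloud(grab('side','d5.png'))
m=(P[...,2]>.105)&(P[...,2]<.13)&(abs(P[...,1]-.19)<.06)&(abs(P[...,0]-.55)<.05)
p=P[m]
for _ in range(8):
    c=np.median(p,0);n=np.linalg.svd(p-c,full_matrices=False)[2][2];p=p[abs((p-c)@n)<.003]
print(len(p),c.round(3),n.round(3),cv2.minAreaRect((p[:,:2]*1000).astype(np.float32)))
F=pose([.555,.158,.037],tool(99.8,60));rows(C,F,6)
cv2.imwrite('pics/c5.png',cv2.resize(cv2.imread('pics/d5.png')[130:340,180:420],None,fx=2,fy=2))
E
```

```text
{'clock': 15.367, 'joints': [0.504, 0.884, -0.596, 1.824, -0.715, 0.945, 0.755], 'tcp_pos': [0.557, 0.158, 0.094], 'orientation': [-1.425, -1.69, -0.813], 'contact_force': [0.208, 0.132, -1.873], 'grip_width': 0.055, 'gripper_force': 64.943}
[[-0.082, 0.985, -0.151], [0.496, 0.172, 0.851], [0.864, -0.005, -0.503]]
1055 [0.553 0.189 0.114] [-0.006 -0.015 -1.   ] ((546.7800903320312, 183.85482788085938), (88.08065795898438, 100.64776611328125), 12.622907638549805)
6 x xyz [-0.0082, -0.0003, 0.0048] a [-0.04, 0.03, -0.04]
```

View pics/c5.png

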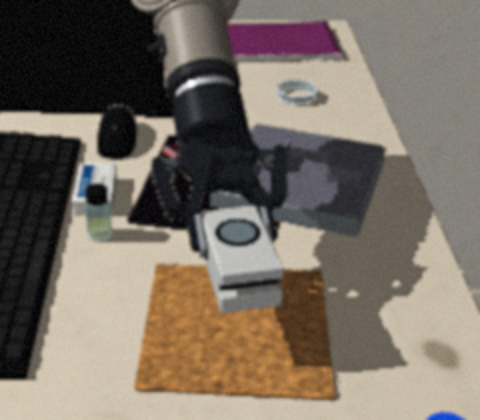

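The picture shows the head level with the lens up at (238,232), above the mat and well clear of the vial and carton. I lower it.

arm_command --rows '[{"fingers": -1, "x": -0.0082, "y": 0, "z": 0.0048, "ax": 0, "ay": 0, "az": 0}, {"fingers": -1, "x": -0.0082, "y": 0, "z": 0.0048, "ax": 0, "ay": 0, "az": 0}, {"fingers": -1, "x": -0.0082, "y": 0, "z": 0.0048, "ax": 0, "ay": 0, "az": 0}, {"fingers": -1, "x": -0.0082, "y": 0, "z": 0.0048, "ax": 0, "ay": 0, "az": 0}, {"fingers": -1, "x": -0.0082, "y": 0, "z": 0.0048, "ax": 0, "ay": 0, "az": 0}, {"fingers": -1, "x": -0.0082, "y": 0, "z": 0.0048, "ax": 0, "ay": 0, "az": 0}, {"fingers": -1, "x": -0.0017, "y": 0, "z": 0.001, "ax": 0, "ay": 0, "az": 0}, {"fingers": -1, "x": -0.0017, "y": 0, "z": 0.001, "ax": 0, "ay": 0, "az": 0}, {"fingers": -1, "x": 0, "y": 0, "z": 0, "ax": 0, "ay": 0, "az": 0}, {"fingers": -1, "x": 0, "y": 0, "z": 0, "ax": 0, "ay": 0, "az": 0}]'

```text
clock: 16.25
tcp_pos: [0.5564, 0.1577, 0.0328]
orientation: [-1.424, -1.687, -0.815]
contact_force: [0.1, 0.5, -3.8]
grip_width: 0.0557
gripper_force: 65.0
```

arm_command --rows '[{"fingers": -1, "x": -0.0009, "y": 0, "z": 0.0005, "ax": 0, "ay": 0, "az": 0}, {"fingers": -1, "x": -0.0009, "y": 0, "z": 0.0005, "ax": 0, "ay": 0, "az": 0}, {"fingers": -1, "x": 0, "y": 0, "z": 0, "ax": 0, "ay": 0, "az": 0}, {"fingers": -1, "x": 0, "y": 0, "z": 0, "ax": 0, "ay": 0, "az": 0}]'

```text
clock: 16.58
tcp_pos: [0.5566, 0.1576, 0.0314]
orientation: [-1.424, -1.687, -0.816]
contact_force: [-1.0, -2.8, 1.9]
grip_width: 0.0552
gripper_force: 65.3
```

arm_command --rows '[{"fingers": -1, "x": -0.0009, "y": 0, "z": 0.0005, "ax": 0, "ay": 0, "az": 0}, {"fingers": -1, "x": 0, "y": 0, "z": 0, "ax": 0, "ay": 0, "az": 0}, {"fingers": 0.4, "x": 0, "y": 0, "z": 0, "ax": 0, "ay": 0, "az": 0}, {"fingers": 0.5, "x": 0, "y": 0, "z": 0, "ax": 0, "ay": 0, "az": 0}, {"fingers": 0.7, "x": 0, "y": 0, "z": 0, "ax": 0, "ay": 0, "az": 0}, {"fingers": 0.9, "x": 0, "y": 0, "z": 0, "ax": 0, "ay": 0, "az": 0}, {"fingers": 1, "x": 0, "y": 0, "z": 0, "ax": 0, "ay": 0, "az": 0}, {"fingers": 1, "x": 0, "y": 0, "z": -0.01, "ax": 0, "ay": 0, "az": 0}, {"fingers": 1, "x": 0, "y": 0, "z": -0.02, "ax": 0, "ay": 0, "az": 0}, {"fingers": 1, "x": 0, "y": 0, "z": -0.03, "ax": 0, "ay": 0, "az": 0}]' --grip_force 20

```text
clock: 17.42
tcp_pos: [0.5637, 0.1078, 0.0599]
orientation: [-1.42, -1.686, -0.812]
contact_force: [0.8, -0.5, -0.7]
grip_width: 0.0855
gripper_force: 0.0
```

arm_command --rows '[{"fingers": 1, "x": 0.01, "y": 0, "z": -0.03, "ax": 0, "ay": 0, "az": 0}, {"fingers": 1, "x": 0.03, "y": 0, "z": -0.02, "ax": 0, "ay": 0, "az": 0}, {"fingers": 1, "x": 0.03, "y": 0, "z": -0.02, "ax": 0, "ay": 0, "az": 0}, {"fingers": 1, "x": 0.03, "y": 0, "z": 0, "ax": 0, "ay": 0, "az": 0}, {"fingers": 1, "x": 0, "y": 0, "z": 0, "ax": 0, "ay": 0, "az": 0}, {"fingers": 1, "x": 0, "y": 0, "z": 0, "ax": 0, "ay": 0, "az": 0}, {"fingers": 1, "x": 0, "y": 0, "z": 0, "ax": 0, "ay": 0, "az": 0}]'

```text
clock: 18.0
tcp_pos: [0.5676, 0.0955, 0.1807]
orientation: [-1.425, -1.688, -0.813]
contact_force: [-0.1, -0.6, -1.0]
grip_width: 0.0855
gripper_force: 0.0
```

```bash
python3 - <<'E'
from h import *
state()
f=grab('side','d6.png');P=cloud(f)
m=(P[...,2]>.043)&(P[...,2]<.056)&(abs(P[...,1]-.19)<.09)&(abs(P[...,0]-.55)<.07)
p=P[m];c=np.median(p,0);n=np.linalg.svd(p-c,full_matrices=False)[2][2]
print(len(p),c.round(3),n.round(3),cv2.minAreaRect((p[:,:2]*1000).astype(np.float32)))
hsv=cv2.cvtColor(f['frame'],cv2.COLOR_RGB2HSV);q=P[(hsv[...,1]>90)&(abs(P[...,2]-.005)<.006)&(abs(P[...,1]-.19)<.13)&(abs(P[...,0]-.55)<.13)]
print('mat',np.percentile(q,[1,99],axis=0).round(3).tolist())
E
```

```text
{'clock': 18.0, 'joints': [0.574, 0.757, -0.571, 1.762, -0.688, 1.145, 0.678], 'tcp_pos': [0.568, 0.095, 0.181], 'orientation': [-1.425, -1.688, -0.813], 'contact_force': [-0.075, -0.646, -1.006], 'grip_width': 0.085, 'gripper_force': 0.0}
[[-0.08, 0.985, -0.151], [0.495, 0.171, 0.852], [0.865, -0.007, -0.502]]
1087 [0.553 0.193 0.051] [0.007 0.018 1.   ] ((553.1517333984375, 183.74649047851562), (56.01658248901367, 102.38180541992188), 10.609124183654785)
mat [[0.463, 0.096, 0.003], [0.644, 0.275, 0.009]]
```

View pics/d6.png

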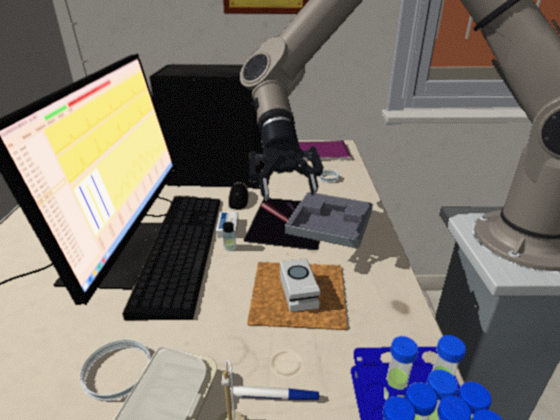

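The picture shows the head lying flat, lens up, at (299,285) in the middle of the mat. It measures about 2 mm off centre, the gripper is clear and the neighbours have not moved. I hand the job in.

```bash
python3 -c "
from bench import r
print(r.hand_in())"
```

```text
the job is handed in; nothing more can be done
None
```

The sensor head lies flat and lens up on the cork mat, about 2 mm from its centre by camera measurement. The dish, carton and vial look unmoved, and I handed the job in at about 18 s, but the hand-in returned no verdict.

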